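# Gauge the groove wear of a feed roller

## Task

Without lifting it off the inspection stand, roll the grooved roller that is parked nearer the robot into the vee in the middle of the stand, let it settle there, and swing the clamp arm down onto it; leave the other roller parked. Then take the depth gauge from its rest, press it down upright on the clamped roller with its probe in the groove until the base sits flat on the roller, pause there to read the depth, and set it back upright on its rest. Last, tip the status lever fully away from the robot if the groove is deeper than 12 mm (worn), or fully towards the robot if it is shallower (good).

Things in the scene. Friction and masses are not known exactly. Their poses are not given: they have to be found in the camera images.
- stand: fixed grey stand, 236 (x) by 214 mm (y). Origin under its centre on the table; y runs along the rollers, -x is nearer the robot. A 90 degree vee lies along x = 0 (48 mm wide, rim 42 mm high), shallow parking troughs along x = -75 and +75 mm (38 mm high, 8 degree sides, crests and outer lips 42 mm high, lips end at x = +-109): a push rolls a roller over. End plates at y = +-93 mm, 58 mm high
- vee_seat (a point): point fixed to the stand where the middle of the axis of a roller settled in the vee lies, 60 mm above the table; axes as the stand
- vee_crown (a point): point fixed to the stand on the top of a settled roller at mid-length, over the groove, 90 mm above the table; axes as the stand
- roller_a: rubber roller, 60 mm diameter, 180 mm long, 0.5 kg, with a 20 mm wide groove all round it at mid-length. The two rollers differ only in the depth of the groove: about 8 mm in one, 16 mm in the other; which is not told. Origin on its axis at mid-length; y is its axis, x and z turn as it rolls. Starts in one of the two parking troughs of the stand, its axis 68 mm above the table
- roller_b: rubber roller, 60 mm diameter, 180 mm long, 0.5 kg, with a 20 mm wide groove all round it at mid-length. The two rollers differ only in the depth of the groove: about 8 mm in one, 16 mm in the other; which is not told. Origin on its axis at mid-length; y is its axis, x and z turn as it rolls. Starts in one of the two parking troughs of the stand, its axis 68 mm above the table
- clamp (a joint): angle of the clamp arm, rad: 0 = level with its pad on the top of a roller in the vee, 1.57 = upright, 1.9 = fully open, leaning outwards. It starts open and stays where it is left (friction 0.12 N m: about 2 N at the bar)
- clamp_hinge (a point): hinge of the clamp arm, fixed to the stand at its +y end, 118 mm from the middle and 98 mm above the table; the hinge runs along the stand's x. Its bracket reaches 108 mm up
- clamp_bar (a point): middle of the black cross bar at the free end of the clamp arm (48 mm long along x, 14 mm thick), 64 mm from the hinge; closed, it lies 54 mm to +y of the middle of the stand and 102 mm above the table
- gauge: depth gauge, loose, 0.3 kg. Origin at the centre of the flat underside of its steel base (38 mm along x, 56 mm along y, 12 mm thick); z up. A grey handle, 28 mm along x and 36 mm along y, rises to 92 mm above the underside. To measure, the 56 mm length of the base lies along the roller and bridges the groove
- gauge_grip (a point): middle of the gauge's handle, 60 mm above the underside of the base; gripped across its 28 mm thickness (x)
- gauge_probe (a joint): how far the gauge's 8 mm thick sprung probe is pushed in, m: 0 = free, 26 mm out below the middle of the base; 0.026 = flush. With the base flat, groove depth = 0.026 minus this. The spring takes 3 N at 18 mm. A black pointer on each narrow face of the handle rises with it along the white scale (25 mm above the underside when free)
- rest: fixed rest of the gauge, 80 mm along x and 110 mm along y: two pale aluminium rails with a gap between for the probe. Origin under its centre on the table; the gauge stands across the rails, its y along the rest's y, between end lips 6 mm higher that leave 4 mm to each side
- rest_top (a point): centre of the rest at the height of its rails, 45 mm above the table: where the gauge's origin lies at the start and in the end
- lever (a joint): status lever, rad: 0 = leaning fully towards the robot (-x), 1.0 = fully away (+x), 0.5 = upright. Starts near upright and stays where it is left
- lever_tip (a point): centre of the 26 mm ball at the tip of the black lever, 85 mm from its pivot; upright it is 107 mm above the table, at either end 97 mm
- lever_base: fixed grey block of the status lever, 70 mm along x, 50 mm along y, 25 mm high, turned by up to 0.2 rad. Origin under its centre on the table; the lever pivots 22 mm above it and swings along its x
- tape: roll of tape, 100 mm wide, 25 mm high; a bystander, to be left alone
- tester: hand-held cell tester, 145 x 68 x 42 mm; a bystander, to be left alone
Mind the look-alikes: they are no part of the job. Leave any brown look-alike of the roller_b alone.

How it is judged (in metres and radians):
On the way, in this order (a step that is already met when the one before it is completed fails the run):
1. the roller that was parked nearer the robot lies settled in the vee, the other still parked (((x of roller_a in the frame of stand between -0.005 and 0.005 m and z of roller_a in the frame of stand between 0.056 and 0.0645 m and x of roller_b in the frame of stand between 0.06 and 0.09 m and z of roller_b in the frame of stand below 0.075 m and linear speed of roller_a below 0.03 m/s) or (x of roller_b in the frame of stand between -0.005 and 0.005 m and z of roller_b in the frame of stand between 0.056 and 0.0645 m and x of roller_a in the frame of stand between 0.06 and 0.09 m and z of roller_a in the frame of stand below 0.075 m and linear speed of roller_b below 0.03 m/s))), for 0.3 s.
2. the clamp arm is down on the settled roller (((x of roller_a in the frame of stand between -0.005 and 0.005 m and z of roller_a in the frame of stand between 0.056 and 0.0645 m and x of roller_b in the frame of stand between 0.06 and 0.09 m and z of roller_b in the frame of stand below 0.075 m and linear speed of roller_a below 0.03 m/s) or (x of roller_b in the frame of stand between -0.005 and 0.005 m and z of roller_b in the frame of stand between 0.056 and 0.0645 m and x of roller_a in the frame of stand between 0.06 and 0.09 m and z of roller_a in the frame of stand below 0.075 m and linear speed of roller_b below 0.03 m/s)) and value of joint clamp between -0.06 and 0.06 rad), for 0.2 s.
3. the gauge stands upright with its base flat on the clamped roller and its probe in the groove (all of step 2 and x of gauge in the frame of stand between -0.009 and 0.009 m and y of gauge in the frame of stand between -0.012 and 0.012 m and z of gauge in the frame of stand between 0.087 and 0.0925 m and angle between gauge's own z axis and vertical below 0.08 rad and value of joint gauge_probe below 0.021 m), for 0.4 s.
At the end, for the whole second after the job is handed in: The roller first parked nearer the robot lies in the vee (5 mm), the other in the far trough; clamp arm down on it (0.06 rad); gauge upright, still, on its rest (14 mm from centre); lever below 0.15 rad if the groove is the 8 mm one, above 0.85 if the 16 mm one (value of joint clamp between -0.06 and 0.06 rad and z of gauge in the frame of rest between 0.043 and 0.0475 m and horizontal distance between gauge and rest below 0.014 m and angle between gauge's own z axis and vertical below 0.08 rad and linear speed of gauge below 0.02 m/s and (((x of roller_a in the frame of stand between -0.005 and 0.005 m and z of roller_a in the frame of stand between 0.056 and 0.0645 m and x of roller_b in the frame of stand between 0.06 and 0.09 m and z of roller_b in the frame of stand below 0.075 m and linear speed of roller_a below 0.03 m/s) and value of joint lever below 0.15 rad) or ((x of roller_b in the frame of stand between -0.005 and 0.005 m and z of roller_b in the frame of stand between 0.056 and 0.0645 m and x of roller_a in the frame of stand between 0.06 and 0.09 m and z of roller_a in the frame of stand below 0.075 m and linear speed of roller_b below 0.03 m/s) and value of joint lever above 0.85 rad))); the robot touches nothing.
It fails at once if a roller is lifted off the stand (height (world z) of any of roller_a, roller_b above 0.1 m).
It fails at once if a bystander (tape, tester) is moved more than 20 mm (distance of any of tape, tester from where it was at the start of the episode above 0.02 m).
It also fails if it takes over 72 s, if anything falls off the work surface, if the arm or the gripper's body presses on something with over 40 N, if the wrist force passes 120 N, or if a joint passes its speed limit or range.

## Robot

A 7-joint arm with a two-finger parallel gripper is mounted at the origin on a cart in front of the work surface, level with it; the furniture and walls round the work are solid. World frame = base frame: x ahead of the robot, y to its left, z up, the work surface at z = 0. Lengths are in mm, angles in rad, forces in N, time in s.
With the tool pointing down it reaches from about 400 to 850 mm from the base axis. Payload 10.4 kg.
Tool frame: the origin (TCP) lies at the very end of the fingers, on their centre line; the grasp point (between the pads) lies 19 mm behind it; z points along the fingers, y is the line along which they close (so a half turn about z gives the same grasp; the last joint's range is limited). The gripper opens to 87 mm and grips with 3 to 60 N. Pads are 19 mm wide; open, the fingers measure 117 mm over their backs; the gripper's body (75 mm by 190 mm) begins 51 mm behind the grasp point.
Start: joints at [1.127, 0.332, -0.065, 1.46, 0.022, 1.35, -0.088], TCP at [255.33, -570.49, 222.576] pointing down, gripper open.
Joint ranges: [-2.6, 2.6], [-0.5, 2.12], [-1.47, 1.34], [0.16, 2.42], [-1.27, 4.41], [0.06, 2.06], [-2.6, 2.6]. Speed limits (rad/s): [2.22, 2.22, 2.79, 2.79, 3.14, 3.14, 3.14].

## Interface

Orientations are given as a unit quaternion [w, x, y, z].
In Python, from workcell import readout, eyes, manip gives the robot as it stands. The module is installed in compiled form; this text tells all that it offers.
- The arm moves only by the shell command python3 -m inch 'ROWS' [OPENING]. ROWS is JSON, a list that holds one entry, the list of rows, each a list of 6 numbers: the shift along the tool's x, y, z in mm, then the turn, a rotation vector about the tool's x, y, z in rad. A call has 1 to 5 rows; each row shifts and turns the commanded pose from where the row before left it, along the tool's axes as they then stand; what a row does not reach is not made up. A row lasts 1/8 s, in which the tool goes at most 62.5 mm and 10.7 degrees, less where a joint would pass 70% of its speed; a pose out of reach is approached as far as the arm can. A call with a gripper value outside its range is refused whole. OPENING is the closure in counts, from 0 (fully open) to 255 (shut), set as the call begins (- or left out, the last holds). The fingers move at their own pace and stop on an object; the grip force is fixed at half the most. Time passes only in rows, so rows that do not move let the fingers close. It gives the time, the measured TCP pose, the force, the opening and the grip force at its end, in the units of the state.
- readout.get_obs(): the state, without advancing time (a new reading comes with each control period).
- eyes.capture(name): name is "scene" or "top" or "wrist"; returns (picture, depth): 384x512x3 uint8, red, green, blue; 384x512 float32, mm along the optical axis (not along the pixel's ray), 0 where there is no reading.
- eyes.get_calibration(name): a dict with "fov_y" (degrees; the focal length in pixels is half the picture's height over the tangent of half this angle, whatever the lens; pixels are square), "cx", "cy" (the principal point, pixels), "dist_coeffs" ([k1, k2, p1, p2, k3] as OpenCV has them; the pictures are not rectified), "R" (3x3) and "t" (3): a world point X has camera coordinates R X + t; the wrist camera has in their place "hand_eye" (4x4, takes a point from camera to tool coordinates, whose origin is the TCP and whose axes are the flange's). Camera axes: x right, y down, z forward; pixel columns grow to the right and rows downward; lengths in mm; the calibration is good to about 2 mm. A picture is of the moment at which its call begins: read the wrist's pose just before it. get_calibration takes no time and is no camera call.
- manip.hand_in(): hands the job in; it is judged then, once.
The state is a dict: "time": time; "qpos": joint angles; "dq": joint speeds; "joint_torque": joint torques, N m; "ee_pos": TCP position; "tool_rot": TCP orientation; "wrist_force": force on the tool from outside, world axes, zero at the start; "wrist_torque": the same for the moment, N m; "finger_gap": opening from 0.0 (shut) to 1.0 (fully open); "grip_force": force on a finger pad.
Only numpy, scipy, OpenCV 4.12 (cv2) and the standard library are available. Lean on these libraries where they do the work, as an engineer would, in place of code of your own. Each camera call takes 0.05 s, during which the arm holds its last target. There are 200 camera calls.

## Working session

There is one attempt and no reset: what is moved stays moved. The work goes in short steps, Python scripts to look and compute and a shell command to move; the robot and the scene stay as the last step left them, time stands still between calls to the robot, and variables do not carry over. Pictures are saved under pics/ and viewed, at most 12 in all, crops included, and the job is handed in when it is done.

```bash
mkdir -p pics
cat > h.py <<'E'
import numpy as np, cv2
from workcell import readout, eyes, manip
from scipy.spatial.transform import Rotation as Rn
def cal(n):
    c=eyes.get_calibration(n); f=192/np.tan(np.radians(c["fov_y"]/2))
    K=np.array([[f,0,c["cx"]],[0,f,c["cy"]],[0,0,1]]); return c,K,np.array(c["dist_coeffs"],float)
def pose():
    o=readout.get_obs(); q=o["tool_rot"]; return np.array(o["ee_pos"]),Rn.from_quat([q[1],q[2],q[3],q[0]]).as_matrix()
def extr(n,ps=None):
    c,K,d=cal(n)
    if n!="wrist": return np.array(c["R"]),np.array(c["t"]).ravel()
    p,R=ps if ps else pose(); H=np.array(c["hand_eye"]); 
    Rcw=R@H[:3,:3]; tw=R@H[:3,3]+p; return Rcw.T,-Rcw.T@tw
def cloud(n,depth,ps=None):
    c,K,d=cal(n); R,t=extr(n,ps); v,u=np.mgrid[:384,:512]
    p=cv2.undistortPoints(np.stack([u,v],-1).reshape(-1,1,2).astype(float),K,d).reshape(-1,2)
    X=np.c_[p,np.ones(len(p))]*depth.reshape(-1,1); W=(X-t)@R; W[depth.ravel()<=0]=np.nan
    return W.reshape(384,512,3)
def ray(n,uv,ps=None):
    c,K,d=cal(n); R,t=extr(n,ps); p=cv2.undistortPoints(np.array(uv,float).reshape(-1,1,2),K,d).reshape(-1,2)
    D=np.c_[p,np.ones(len(p))]@R; return -R.T@t,D
def atz(n,uv,z,ps=None):
    o,D=ray(n,uv,ps); return o+D*((z-o[2])/D[:,2])[:,None]
def snap(n,name):
    ps=pose(); im,dp=eyes.capture(n); np.savez(f"pics/{name}.npz",im=im,dp=dp,p=ps[0],R=ps[1]); cv2.imwrite(f"pics/{name}.png",im[...,::-1]); return im,dp,ps
E
python3 - <<'E'
from h import *
a,_,_=snap("scene","s0"); b,_,_=snap("top","t0"); 
cv2.imwrite("pics/st0.png",np.vstack([a,b])[...,::-1][:, :])
print(readout.get_obs())
for n in("scene","top","wrist"): print({k:np.round(v,3).tolist() for k,v in eyes.get_calibration(n).items()})
E
```

```text
{'time': 0.1, 'qpos': array([ 1.12740399,  0.33277542, -0.06470792,  1.46085012,  0.02161012,
        1.3498831 , -0.08847864]), 'dq': array([ 1.47523930e-03, -1.78777273e-03, -7.21473285e-04, -1.47794637e-03,
        7.21170078e-04, -8.01993725e-04,  6.93619992e-05]), 'joint_torque': array([-3.63255640e-04, -6.24552441e+01,  2.41790107e-02, -3.90720606e+01,
       -6.14380999e-02,  3.66222498e-02,  4.38224799e-05]), 'ee_pos': array([ 255.16327202, -570.17150522,  221.85772807]), 'tool_rot': array([-5.89338262e-04,  9.77942836e-01,  2.08871821e-01, -1.57676488e-04]), 'wrist_force': array([-0.03352334, -0.3691214 ,  0.14192755]), 'wrist_torque': array([-0.02355925, -0.03230412,  0.00684104]), 'grip_force': 0.0, 'finger_gap': 0.9986936042837506}
{'fov_y': 51.491, 'cx': 249.416, 'cy': 194.106, 'dist_coeffs': [-0.033, 0.0, 0.0, 0.0, 0.0], 'R': [[-0.848, -0.53, -0.016], [-0.229, 0.393, -0.89], [0.478, -0.751, -0.455]], 't': [458.239, 257.812, 986.909]}
{'fov_y': 43.08, 'cx': 262.735, 'cy': 188.46, 'dist_coeffs': [-0.053, 0.0, 0.0, 0.0, 0.0], 'R': [[0.027, -1.0, -0.001], [-0.997, -0.027, -0.077], [0.077, 0.003, -0.997]], 't': [-88.278, 566.054, 1586.755]}
{'fov_y': 68.489, 'cx': 253.747, 'cy': 189.494, 'dist_coeffs': [-0.044, 0.0, 0.0, 0.0, 0.0], 'hand_eye': [[-0.0, -0.961, -0.278, 76.765], [1.0, -0.0, 0.001, -0.527], [-0.001, -0.278, 0.961, -163.029], [0.0, 0.0, 0.0, 1.0]]}
```

View pics/s0.png

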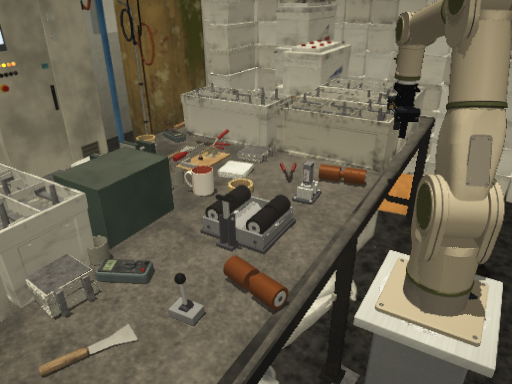

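View pics/t0.png

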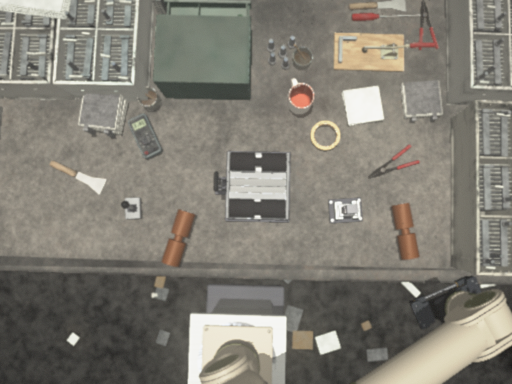

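The scene view shows the stand at about (248,220), the gauge at (306,180) and the lever at (182,300). In the top view they are at (257,186), (345,209) and (130,207), the clamp is on the left (+y) at (221,183), the tester at (145,135), the tape at (325,135), and the brown look-alikes at (178,238) and (403,232).

Run:
```python
from h import *
d=np.load("pics/t0.npz"); im=d["im"]; W=cloud("top",d["dp"])
s=np.load("pics/s0.npz"); Ws=cloud("scene",s["dp"])
a=cv2.resize(im[140:230,195:295],None,fx=4,fy=4,interpolation=cv2.INTER_CUBIC)
b=cv2.resize(im[185:230,105:155],None,fx=4,fy=4,interpolation=cv2.INTER_CUBIC); c=cv2.resize(im[185:230,320:370],None,fx=4,fy=4,interpolation=cv2.INTER_CUBIC)
cv2.imwrite("pics/c1.png",np.hstack([a,np.vstack([b,c])])[...,::-1])
for n,(u,v) in dict(stand=(257,186),tab=(200,200),gauge=(345,209),lev=(126,206),levb=(138,214),tester=(145,135),tape=(313,135)).items(): print(n,np.round(W[v,u]))
# stand end plates/side mask: points 30..62 high in region
def reg(C,x0,x1,y0,y1,z0,z1): 
    P=C.reshape(-1,3); P=P[~np.isnan(P).any(1)]; m=(P[:,0]>x0)&(P[:,0]<x1)&(P[:,1]>y0)&(P[:,1]<y1)&(P[:,2]>z0)&(P[:,2]<z1); return P[m]
S=W[186,257]; G=W[209,345]; L=W[206,126]
for nm,C in(("top",W),("scene",Ws)):
  for n,c,z0,z1,r in(("stand",S,30,70,170),("rollers",S,80,105,170),("gaugebase",G,48,62,60),("gaugetop",G,120,150,50),("rest",G,38,50,80),("ball",L,98,130,60),("lbase",L,18,30,70)):
    P=reg(C,c[0]-r,c[0]+r,c[1]-r,c[1]+r,z0,z1)
    if len(P)>5:
        rc=cv2.minAreaRect(P[:,:2].astype(np.float32)); print(nm,n,len(P),np.round(P.mean(0)),"rect",np.round(rc[0]),np.round(rc[1]),round(rc[2],1), 'zmed',np.round(np.median(P[:,2]),1))
```

```text
stand [576. -54.  18.]
tab [525. 136.   2.]
gauge [ 504. -330.  120.]
lev [495. 351. 118.]
levb [473. 339.  16.]
tester [735. 324.  31.]
tape [ 751. -236.   24.]
top stand 1736 [575. -54.  43.] rect [576. -42.] [217. 232.] 0.2 zmed 41.5
top rollers 1806 [573. -53.  92.] rect [577. -39.] [206. 213.] 0.3 zmed 93.0
top gaugebase 133 [ 503. -342.   53.] rect [ 505. -348.] [53. 80.] 4.1 zmed 53.0
top gaugetop 115 [ 505. -347.  136.] rect [ 505. -348.] [28. 38.] 2.1 zmed 136.4
top rest 114 [ 504. -340.   45.] rect [ 505. -348.] [53. 81.] 4.6 zmed 44.7
top ball 57 [499. 356. 114.] rect [499. 357.] [22. 26.] 1.9 zmed 114.3
top lbase 235 [490. 354.  24.] rect [493. 356.] [70. 51.] 2.6 zmed 23.4
scene stand 1581 [557. -20.  47.] rect [574. -32.] [241. 219.] 90.0 zmed 42.6
scene rollers 1021 [555. -28.  91.] rect [573. -27.] [206. 233.] 1.3 zmed 91.5
scene gaugebase 78 [ 498. -327.   53.] rect [ 502. -340.] [52. 78.] 6.6 zmed 53.6
scene gaugetop 62 [ 499. -337.  130.] rect [ 501. -341.] [35. 27.] 89.7 zmed 131.8
scene rest 81 [ 494. -324.   45.] rect [ 503. -341.] [54. 85.] 6.1 zmed 45.0
scene ball 104 [495. 367. 112.] rect [498. 365.] [22. 20.] 2.8 zmed 112.8
scene lbase 402 [486. 368.  24.] rect [491. 363.] [71. 52.] 7.1 zmed 24.6
```

View pics/c1.png

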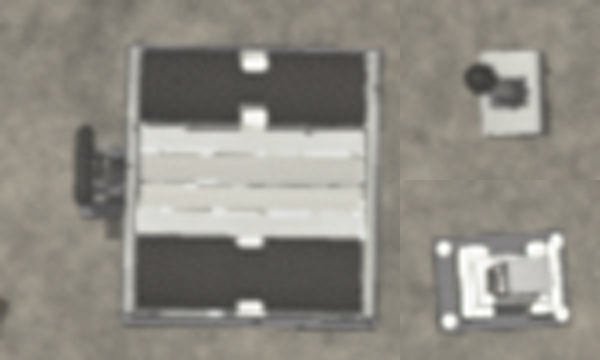

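The crop confirms the stand is square to the world at about (576,-53). The clamp is at its +y end, the gauge stands on its rest at about (504,-345), and the lever is at about (492,358). I'll turn the tool square and move over the gauge for a close look.

```bash
python3 -m inch '[[[0,0,0,0,0,0.14],[0,0,0,0,0,0.14],[0,0,0,0,0,0.14],[40,-35,-5,0,0,0],[44,-38,-5,0,0,0]]]' >/dev/null; python3 -m inch '[[[44,-38,-5,0,0,0],[44,-38,-5,0,0,0],[44,-38,-5,0,0,0],[40,-38,-5,0,0,0],[0,0,0,0,0,0]]]'
python3 - <<'E'
from h import *
im,dp,ps=snap("wrist","w1"); W=cloud("wrist",dp,ps); print(ps)
P=W.reshape(-1,3); P=P[~np.isnan(P).any(1)]
for z0,z1 in((128,145),(50,62),(40,48)):
    m=(P[:,2]>z0)&(P[:,2]<z1)&(abs(P[:,0]-504)<70)&(abs(P[:,1]+345)<70); Q=P[m]; r=cv2.minAreaRect(Q[:,:2].astype(np.float32)); print(z0,len(Q),np.round(r[0],1),np.round(r[1]),r[2],np.median(Q[:,2]))
E
```

```text
time: 1.35
ee_pos: [514.8, -340.2, 252.4]
tool_rot: [-0.001, 1.0, 0.005, 0.001]
wrist_force: [-0.2, -0.9, -0.9]
finger_gap: 1.0
grip_force: 0.0
(array([ 514.81144418, -340.18294484,  252.3571482 ]), array([[ 0.99995782,  0.00910239,  0.00122688],
       [ 0.00909959, -0.99995601,  0.00227355],
       [ 0.00124752, -0.00226229, -0.99999666]]))
128 933 [ 505.7 -345.9] [29. 36.] 4.489874839782715 137.49674016826202
50 860 [ 505.8 -346. ] [55. 80.] 5.157628059387207 52.47346865271271
40 394 [ 506.2 -344.8] [55. 75.] 5.254026889801025 45.52968143770845
```

View pics/w1.png

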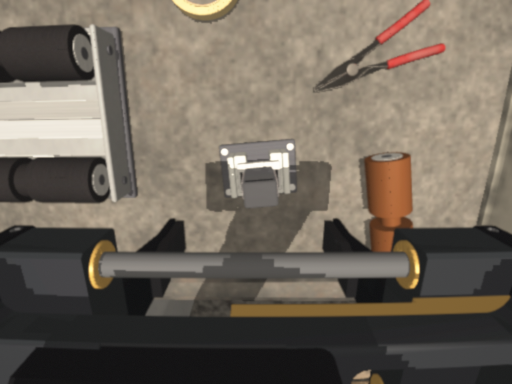

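Wrist close-up: the gauge handle is at (260,188) and the rest at (258,175). They are centred at (505.8,-346) with yaw of about +0.09, and the handle top is at 137 as expected. Next I'll look over the stand.

```bash
python3 -m inch '[[[15,-57,-6,0,0,0],[15,-57,-6,0,0,0],[15,-57,-6,0,0,0],[10,-57,-6,0,0,0],[10,-57,-6,0,0,0]]]' >/dev/null; python3 -m inch '[[[0,0,0,0,0,0]]]'
python3 - <<'E'
from h import *
im,dp,ps=snap("wrist","w2"); W=cloud("wrist",dp,ps)
P=W.reshape(-1,3); P=P[~np.isnan(P).any(1)]
def f(n,m):
    Q=P[m]; 
    if len(Q)>5: r=cv2.minAreaRect(Q[:,:2].astype(np.float32)); print(n,len(Q),np.round(r[0],1),np.round(r[1]),round(r[2],2),'z',np.round(np.median(Q[:,2]),1),np.round(Q.min(0)),np.round(Q.max(0)))
B=(abs(P[:,0]-576)<150)&(abs(P[:,1]+53)<112); z=P[:,2]
f("stand>36",B&(z>36)&(z<62)); f("near roller",B&(P[:,0]<545)&(z>80)&(z<105)); f("far roller",B&(P[:,0]>600)&(z>80)&(z<105))
f("plates",B&(z>53)&(z<61)&(P[:,0]>530)&(P[:,0]<620))
f("clamp",(abs(P[:,0]-576)<60)&(P[:,1]>60)&(P[:,1]<130)&(z>120)&(z<190))
E
```

```text
time: 2.15
ee_pos: [576.2, -55.9, 282.9]
tool_rot: [-0.001, 1.0, 0.004, 0.0]
wrist_force: [-0.6, -0.6, -0.0]
finger_gap: 0.999
grip_force: 0.0
stand>36 7355 [579.  -47.5] [216. 213.] 0.18 z 42.7 [ 472. -154.   36.] [687.  59.  62.]
near roller 4770 [503.9 -52.8] [ 54. 181.] 0.33 z 94.9 [ 477. -143.   80.] [531.  38. 101.]
far roller 6208 [652.5 -52.5] [ 56. 180.] 0.23 z 95.4 [ 624. -142.   80.] [680.  37. 101.]
plates 777 [575.1 -47.6] [ 90. 213.] 0.08 z 58.1 [ 530. -154.   53.] [620.  59.  61.]
clamp 1065 [577.   69.3] [19. 61.] 88.97 z 166.9 [546.  60. 120.] [608.  79. 172.]
```

View pics/w2.png

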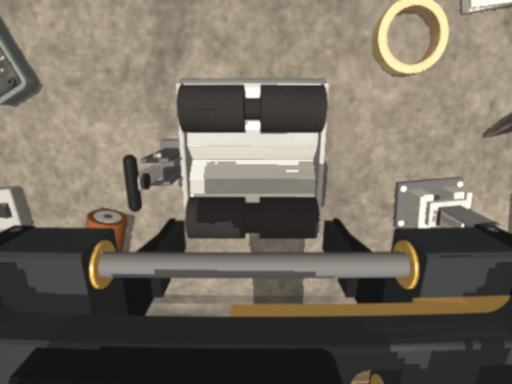

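The wrist view shows both rollers, at (252,107) and (253,217), with the vee at row 178 and the clamp bar at (131,182). The stand axis is at about x=578, y=-52.7. I'll go behind the near roller.

```bash
python3 -m inch '[[[-46,-3,0,0,0,0],[-46,0,0,0,0,0],[-46,0,10,0,0,0],[0,0,50,0,0,0],[0,0,50,0,0,0]]]' ; python3 -m inch '[[[0,0,50,0,0,0],[0,0,45,0,0,0],[0,0,22,0,0,0],[0,0,0,0,0,0]]]'
```

```text
time: 2.82
ee_pos: [437.3, -60.1, 171.8]
tool_rot: [0.001, 1.0, -0.002, 0.001]
wrist_force: [1.0, 0.1, -1.0]
finger_gap: 0.997
grip_force: 0.0
time: 3.32
ee_pos: [436.2, -59.1, 54.1]
tool_rot: [-0.0, 1.0, -0.001, -0.002]
wrist_force: [0.1, -0.1, 0.6]
finger_gap: 1.003
grip_force: 0.0
```

```bash
python3 -m inch '[[[10,-5,0,0,0,0],[10,0,0,0,0,0],[5,0,0,0,0,0],[4,0,0,0,0,0],[4,0,0,0,0,0]]]' ; python3 -m inch '[[[4,0,-2,0,0,0],[4,0,-2,0,0,0],[4,0,-2,0,0,0],[4,0,-2,0,0,0],[4,0,-2,0,0,0]]]'
python3 - <<'E'
from h import *
_,dp,ps=snap("wrist","w3"); P=cloud("wrist",dp,ps).reshape(-1,3); P=P[~np.isnan(P).any(1)]
Q=P[(abs(P[:,1]+53)<85)&(P[:,2]>85)&(P[:,2]<112)&(P[:,0]>470)]; Q=Q[Q[:,0]<600]
print(len(Q), Q.min(0),Q.max(0),np.median(Q[Q[:,2]>Q[:,2].max()-4],0) if len(Q) else '')
E
```

```text
time: 3.95
ee_pos: [467.9, -52.5, 55.5]
tool_rot: [0.0, 1.0, 0.0, -0.004]
wrist_force: [-19.9, 0.4, 17.1]
finger_gap: 1.0
grip_force: 9.7
time: 4.58
ee_pos: [489.4, -52.6, 65.9]
tool_rot: [0.0, 1.0, 0.0, -0.002]
wrist_force: [-1.4, 0.7, 0.1]
finger_gap: 1.004
grip_force: 0.4
35006 [ 479.86419956 -137.99097657   85.00062293] [558.56320023  31.9920977  111.99010834] [486.39686194  -8.91419242 109.36930867]
```

```bash
python3 -m inch '[[[3,0,0,0,0,0],[3,0,0,0,0,0],[3,0,0,0,0,0],[3,0,0,0,0,0],[3,0,0,0,0,0]]]' ; python3 -m inch '[[[3,0,0,0,0,0],[3,0,0,0,0,0],[3,0,0,0,0,0],[3,0,0,0,0,0],[3,0,0,0,0,0]]]';  python3 - <<'E'
from h import *
_,dp,ps=snap("wrist","w4")
_,dp,ps=snap("scene","s4")
for n in("w4","s4"):
    d=np.load(f"pics/{n}.npz"); P=cloud({"w":"wrist","s":"scene"}[n[0]],d["dp"],ps).reshape(-1,3); P=P[~np.isnan(P).any(1)]
    for lo in range(480,700,12):
        Q=P[(abs(P[:,1]+53)<80)&(abs(P[:,1]+53)>15)&(P[:,2]>35)&(P[:,2]<112)&(P[:,0]>lo)&(P[:,0]<lo+12)]
        print(n,lo,len(Q),np.round(np.percentile(Q[:,2],[50,90])) if len(Q)>5 else '')
E
```

```text
time: 5.25
ee_pos: [506.2, -52.3, 65.5]
tool_rot: [0.0, 1.0, 0.0, 0.0]
wrist_force: [0.5, 0.2, 0.4]
finger_gap: 1.0
grip_force: 0.0
time: 5.88
ee_pos: [521.1, -52.3, 65.6]
tool_rot: [0.0, 1.0, 0.0, 0.0]
wrist_force: [0.2, -0.9, -0.2]
finger_gap: 1.002
grip_force: 0.0
w4 480 0 
w4 492 1178 [39. 40.]
w4 504 1833 [40. 41.]
w4 516 2930 [42. 80.]
w4 528 4493 [ 43. 100.]
w4 540 568 [74. 76.]
w4 552 3808 [84. 87.]
w4 564 5660 [90. 91.]
w4 576 6516 [91. 92.]
w4 588 6487 [86. 89.]
w4 600 4411 [73. 80.]
w4 612 5825 [43. 75.]
w4 624 11162 [88. 93.]
w4 636 5639 [96. 97.]
w4 648 0 
w4 660 0 
w4 672 0 
w4 684 0 
w4 696 0 
s4 480 66 [38. 40.]
s4 492 59 [37. 38.]
s4 504 168 [ 68. 105.]
s4 516 179 [ 65. 101.]
s4 528 85 [40. 75.]
s4 540 216 [56. 72.]
s4 552 75 [82. 86.]
s4 564 49 [87. 89.]
s4 576 31 [87. 89.]
s4 588 7 [83. 84.]
s4 600 0 
s4 612 37 [67. 79.]
s4 624 33 [84. 92.]
s4 636 36 [95. 97.]
s4 648 48 [95. 97.]
s4 660 14 [92. 93.]
s4 672 0 
s4 684 0 
s4 696 0
```

The roller has settled in the vee: its top is about 90 high at x≈578, and the far roller is undisturbed. Next I'll locate the clamp bar precisely and fit the roller axis, while backing the fingers away.

```bash
python3 -m inch '[[[-10,0,-10,0,0,0],[-15,0,-45,0,0,0],[0,0,-60,0,0,0],[0,-30,-40,0,0,0],[0,0,0,0,0,0]]]' 255
python3 - <<'E'
from h import *
d=np.load("pics/w2.npz"); W=cloud("wrist",d["dp"],(d["p"],d["R"]))
print(np.round(W[182,127:138]),np.round(W[155:212:6,132]))
im,dp,ps=snap("wrist","w5"); P=cloud("wrist",dp,ps).reshape(-1,3); P=P[~np.isnan(P).any(1)]
a=abs(P[:,1]+53)
for lo,hi,z0 in((545,612,78),(625,690,80)):
    Q=P[(a<80)&(a>20)&(P[:,0]>lo)&(P[:,0]<hi)&(P[:,2]>z0)&(P[:,2]<105)]
    if len(Q)<50: continue
    for s in(-1,1):
        q=Q[np.sign(Q[:,1]+53)==s]; A=np.c_[q[:,[0,2]],np.ones(len(q))]; r=np.linalg.lstsq(A,(q[:,[0,2]]**2).sum(1),rcond=None)[0]; print(s,len(q),r[:2]/2,np.sqrt(r[2]+(r[:2]**2).sum()/4))
q=P[(a<8)&(abs(P[:,0]-578)<10)&(P[:,2]>60)]; print("groove z",np.percentile(q[:,2],[10,50,90]),np.median(q,0))
Q=P[(P[:,0]>530)&(P[:,0]<625)&(P[:,1]>45)&(P[:,1]<140)&(P[:,2]>120)&(P[:,2]<185)]; print(len(Q),Q.min(0),Q.max(0),np.median(Q,0))
E
```

```text
time: 6.6
ee_pos: [497.0, -19.9, 224.6]
tool_rot: [0.0, 1.0, 0.002, 0.003]
wrist_force: [0.6, -0.7, 0.2]
finger_gap: 0.523
grip_force: 0.0
[[580.  74. 169.]
 [580.  73. 169.]
 [580.  72. 170.]
 [580.  71. 169.]
 [580.  70. 169.]
 [579.  70. 168.]
 [580.  68. 169.]
 [580.  68. 168.]
 [579.  67. 167.]
 [579.  66. 166.]
 [579.  66. 165.]] [[607.  69. 163.]
 [601.  67. 168.]
 [595.  68. 169.]
 [589.  69. 168.]
 [583.  69. 169.]
 [576.  70. 169.]
 [570.  70. 169.]
 [563.  71. 168.]
 [557.  72. 169.]
 [550.  73. 169.]]
-1 2753 [577.82294085  62.83533402] 28.430472338388075
1 2786 [577.1283063   62.47739729] 28.606928725779536
-1 3614 [652.49180326  70.34614295] 28.861877625203235
1 3595 [651.78452515  70.63780897] 28.51797863127101
groove z [81.03383642 82.47857937 83.50292576] [577.90967804 -52.87578171  82.47857937]
1932 [546.41767016  59.73919037 120.02442659] [607.47170209  79.10174352 171.18744133] [577.16839457  68.27720195 167.27048964]
```

View pics/w5.png

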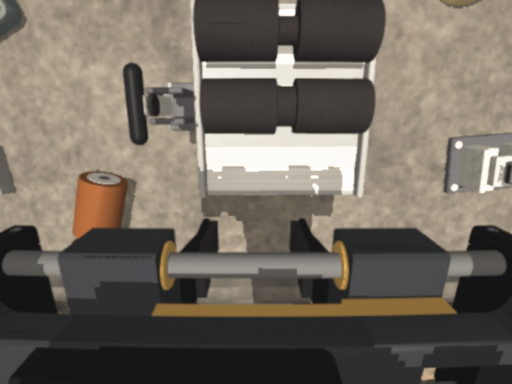

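Wrist view w5: roller in the vee at (287,105), and the clamp bar upright at (135,104), centred at about (577,69.5,162). I'll go outboard of the bar with the fingers shut.

```bash
python3 -m inch '[[[27,-45,0,0,0,0],[27,-45,0,0,0,0],[26,-42,0,0,0,0],[0,0,40,0,0,0],[0,0,34,0,0,0]]]' 255; python3 -m inch '[[[0,0,0,0,0,0]]]'
```

```text
time: 7.28
ee_pos: [574.7, 109.2, 143.7]
tool_rot: [0.0, 1.0, 0.001, -0.001]
wrist_force: [0.4, 0.3, -0.2]
finger_gap: 0.012
grip_force: 0.0
time: 7.4
ee_pos: [573.3, 108.2, 143.0]
tool_rot: [0.001, 1.0, 0.0, -0.003]
wrist_force: [0.0, -0.4, 0.6]
finger_gap: 0.004
grip_force: 0.0
```

```bash
python3 -m inch '[[[3,9,-7,0,0,0],[0,9,0,0,0,0],[0,9,0,0,0,0],[0,9,0,0,0,0],[0,9,0,0,0,0]]]' ; python3 -m inch '[[[0,9,0,0,0,0],[0,6,6,0,0,0],[0,6,6,0,0,0]]]';  python3 -m inch '[[[0,6,6,0,0,0],[0,6,6,0,0,0]]]'
```

```text
time: 8.02
ee_pos: [578.9, 64.3, 153.7]
tool_rot: [-0.0, 1.0, 0.0, 0.0]
wrist_force: [0.6, 2.6, -1.4]
finger_gap: 0.006
grip_force: 1.0
time: 8.4
ee_pos: [579.0, 43.1, 141.3]
tool_rot: [0.0, 1.0, 0.0, 0.0]
wrist_force: [-0.5, 0.5, 2.8]
finger_gap: 0.006
grip_force: 1.0
time: 8.65
ee_pos: [578.8, 31.4, 129.0]
tool_rot: [0.0, 1.0, 0.0, -0.0]
wrist_force: [-0.3, 1.6, 1.7]
finger_gap: 0.005
grip_force: 0.7
```

```bash
python3 -m inch '[[[0,7,5,0,0,0],[0,7,5,0,0,0],[0,6,4,0,0,0]]]' ; python3 -m inch '[[[0,0,3,0,0,0],[0,0,2,0,0,0]]]';  python3 -m inch '[[[0,0,1,0,0,0],[0,0,0,0,0,0]]]'
```

```text
time: 9.02
ee_pos: [578.7, 11.5, 115.1]
tool_rot: [-0.0, 1.0, 0.001, -0.0]
wrist_force: [-0.2, 1.5, 0.2]
finger_gap: 0.006
grip_force: 0.6
time: 9.28
ee_pos: [578.9, 11.5, 110.4]
tool_rot: [0.0, 1.0, 0.0, 0.0]
wrist_force: [-0.1, -0.5, 1.5]
finger_gap: 0.003
grip_force: 0.4
time: 9.52
ee_pos: [578.8, 11.9, 109.5]
tool_rot: [0.0, 1.0, 0.0, -0.0]
wrist_force: [0.2, 0.6, -0.6]
finger_gap: 0.007
grip_force: 0.0
```

```bash
for i in 1 2 3; do :; done; python3 -m inch '[[[0,4,1,0,0,0],[0,0,1,0,0,0]]]'; python3 -m inch '[[[0,0,1,0,0,0],[0,0,0,0,0,0]]]'
```

```text
time: 9.78
ee_pos: [579.3, 8.4, 108.4]
tool_rot: [-0.0, 1.0, 0.001, 0.001]
wrist_force: [-3.2, 2.4, 10.9]
finger_gap: 0.005
grip_force: 5.4
time: 10.02
ee_pos: [579.3, 8.4, 108.1]
tool_rot: [-0.0, 1.0, 0.001, 0.001]
wrist_force: [-5.2, 2.4, 13.2]
finger_gap: 0.006
grip_force: 6.7
```

```bash
python3 -m inch '[[[0,0,-40,0,0,0],[0,0,-60,0,0,0],[0,60,-20,0,0,0],[0,50,0,0,0,0],[0,0,0,0,0,0]]]' 0
python3 - <<'E'
from h import *
im,dp,ps=snap("wrist","w6"); P=cloud("wrist",dp,ps).reshape(-1,3); P=P[~np.isnan(P).any(1)]
print(readout.get_obs()["qpos"])
Q=P[(abs(P[:,0]-578)<32)&(P[:,1]>-20)&(P[:,1]<75)&(P[:,2]>93)&(P[:,2]<175)]; print(len(Q),Q.min(0),Q.max(0))
for y in range(-15,75,6):
    q=Q[abs(Q[:,1]-y)<3]; print(y,len(q),np.round(np.median(q[:,2]),1) if len(q) else '')
E
```

```text
time: 10.65
ee_pos: [578.3, -107.4, 226.1]
tool_rot: [0.001, 1.0, -0.004, -0.0]
wrist_force: [-0.3, 0.3, 0.2]
finger_gap: 0.489
grip_force: 0.0
[ 0.42232525  0.27534955 -0.39043211  1.54210354  0.10701787  1.34576431
 -1.55293236]
2328 [547.23062794  -6.5009391   93.04684838] [608.08835465  74.9793541  111.07913637]
-15 0 
-9 20 103.5
-3 432 107.7
3 279 109.1
9 114 106.6
15 105 106.4
21 100 106.3
27 101 106.2
33 98 106.3
39 99 106.4
45 106 106.2
51 254 106.1
57 190 106.5
63 253 106.0
69 128 106.6
```

View pics/w6.png

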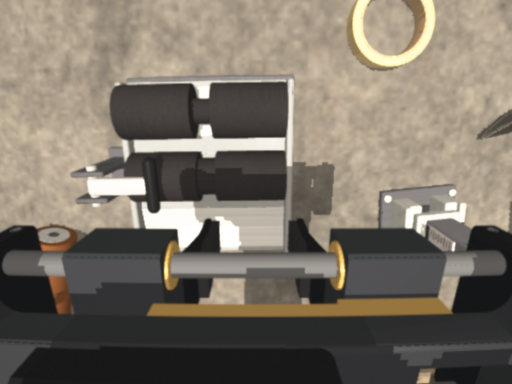

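View w6: the clamp arm lies level on the settled roller, bar at (152,185), with its top at 109 as expected. On to the gauge, turning the tool to grip across x.

```bash
python3 -m inch '[[[-14,48,-5,0,0,0],[-14,48,-5,0,0,0],[-14,48,-5,0,0,0],[-14,48,-5,0,0,0],[-14,47,-5,0,0,0]]]' >/dev/null; python3 -m inch '[[[0,0,0,0,0,-0.185],[0,0,0,0,0,-0.185],[0,0,0,0,0,-0.185],[0,0,0,0,0,-0.185],[0,0,0,0,0,-0.185]]]'>/dev/null;  python3 -m inch '[[[0,0,0,0,0,-0.185],[0,0,0,0,0,-0.185],[0,0,0,0,0,-0.185],[0,0,0,0,0,-0.185],[0,0,0,0,0,0]]]'
python3 - <<'E'
from h import *
im,dp,ps=snap("wrist","w7"); P=cloud("wrist",dp,ps).reshape(-1,3); P=P[~np.isnan(P).any(1)]
print(ps[1], readout.get_obs()["qpos"])
for z0,z1 in((130,143),(50,62),(40,48)):
    m=(P[:,2]>z0)&(P[:,2]<z1)&(abs(P[:,0]-505)<70)&(abs(P[:,1]+345)<70); Q=P[m]; r=cv2.minAreaRect(Q[:,:2].astype(np.float32)); print(z0,len(Q),np.round(r[0],1),np.round(r[1]),r[2],np.median(Q,0))
E
```

```text
time: 12.58
ee_pos: [509.7, -339.3, 251.1]
tool_rot: [-0.0, 0.673, 0.74, 0.0]
wrist_force: [-0.2, 0.1, -0.1]
finger_gap: 0.995
grip_force: 0.0
[[-9.54663723e-02  9.95432655e-01 -1.90602332e-05]
 [ 9.95432421e-01  9.54663629e-02  6.84942130e-04]
 [ 6.83633374e-04  4.64157663e-05 -9.99999765e-01]] [ 0.87504432  0.32788539 -0.46229345  1.43370425  0.14548419  1.41421415
  0.50355419]
130 936 [ 505.4 -346.2] [28. 37.] 4.525737285614014 [ 505.20568424 -344.55529     137.70527908]
50 662 [ 505.3 -346.2] [56. 80.] 5.134338855743408 [ 505.20795021 -320.33017892   53.19903239]
40 393 [ 505.3 -343.3] [55. 74.] 5.545876979827881 [ 505.75130515 -324.92994207   45.63236773]
```

View pics/w7.png

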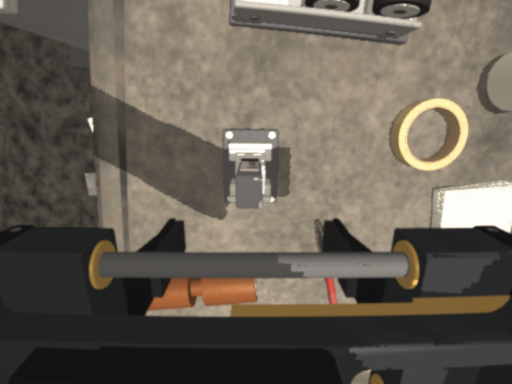

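View w7: gauge handle at (250,185), aligned with the tool, and the position agrees with the first view. I'll descend and grip.

```bash
python3 -m inch '[[[-6.5,-5,30,0,0,0.01],[0,0,45,0,0,0],[0,0,45,0,0,0],[0,0,35,0,0,0],[0,0,10,0,0,0]]]' ; python3 -m inch '[[[0,0,0,0,0,0],[0,0,0,0,0,0]]]' 220;python3 -m inch '[[[0,0,0,0,0,0],[0,0,0,0,0,0],[0,0,0,0,0,0]]]'
```

```text
time: 13.25
ee_pos: [503.8, -346.4, 84.1]
tool_rot: [-0.002, 0.677, 0.736, -0.0]
wrist_force: [0.6, 0.1, 0.5]
finger_gap: 1.0
grip_force: 0.0
time: 13.5
ee_pos: [505.8, -347.9, 88.1]
tool_rot: [0.001, 0.677, 0.736, 0.0]
wrist_force: [0.7, -0.8, 0.7]
finger_gap: 0.85
grip_force: 0.0
time: 13.88
ee_pos: [504.9, -347.7, 86.6]
tool_rot: [0.0, 0.677, 0.736, -0.0]
wrist_force: [0.0, -0.5, -0.1]
finger_gap: 0.515
grip_force: 0.0
```

```bash
python3 -m inch '[[[0,0,0,0,0,0],[0,0,0,0,0,0],[0,0,0,0,0,0]]]'; python3 -m inch '[[[0,0,0,0,0,0],[0,0,0,0,0,0]]]'
```

```text
time: 14.25
ee_pos: [504.8, -347.5, 86.3]
tool_rot: [0.0, 0.676, 0.737, 0.0]
wrist_force: [0.7, 0.5, -0.0]
finger_gap: 0.32
grip_force: 30.0
time: 14.5
ee_pos: [504.8, -347.5, 86.3]
tool_rot: [0.0, 0.676, 0.737, 0.0]
wrist_force: [0.4, -0.4, -0.9]
finger_gap: 0.323
grip_force: 30.0
```

```bash
python3 -m inch '[[[0,0,-20,0,0,0],[0,0,-40,0,0,0],[0,0,-45,0,0,0],[0,0,-15,0,0,0.086],[0,0,0,0,0,0]]]' ; python3 -m inch '[[[49,12,0,0,0,0],[49,12,0,0,0,0],[49,12,0,0,0,0],[49,12,0,0,0,0],[49,12,0,0,0,0]]]'; python3 -m inch '[[[49,12,0,0,0,0],[0,0,0,0,0,0],[0,0,0,0,0,0]]]'
python3 - <<'E'
from h import *
im,dp,ps=snap("wrist","w8"); W=cloud("wrist",dp,ps); P=W.reshape(-1,3); P=P[~np.isnan(P).any(1)]
print(ps[0],ps[1][:,0])
a=im[110:300,150:370]; cv2.imwrite("pics/w8c.png",cv2.resize(a,None,fx=3,fy=3,interpolation=cv2.INTER_CUBIC)[...,::-1])
for z0,z1 in((250,262),(205,228),(170,182)):
    m=(P[:,2]>z0)&(P[:,2]<z1)&(abs(P[:,0]-577)<30)&(abs(P[:,1]+54)<40); Q=P[m]
    if len(Q)>5: r=cv2.minAreaRect(Q[:,:2].astype(np.float32)); print(z0,len(Q),np.round(r[0],1),np.round(r[1]),r[2],np.median(Q,0),Q.min(0),Q.max(0))
E
```

```text
time: 15.12
ee_pos: [505.4, -347.8, 208.6]
tool_rot: [0.002, 0.707, 0.707, 0.0]
wrist_force: [0.3, -0.6, -2.7]
finger_gap: 0.323
grip_force: 30.0
time: 15.75
ee_pos: [564.6, -101.0, 205.5]
tool_rot: [-0.001, 0.707, 0.708, -0.001]
wrist_force: [0.3, -0.7, -2.6]
finger_gap: 0.321
grip_force: 30.0
time: 16.12
ee_pos: [576.6, -54.1, 205.5]
tool_rot: [-0.0, 0.707, 0.707, -0.001]
wrist_force: [-0.7, -0.5, -3.0]
finger_gap: 0.32
grip_force: 30.0
[576.55100789 -54.10104431 205.54250561] [-3.61862404e-04  9.99999864e-01 -3.74649030e-04]
250 2837 [575.  -50.4] [33. 41.] 89.64862823486328 [576.87105964 -55.45136125 256.66957441] [554.37165061 -67.0255368  250.01965229] [595.64474261 -33.91938125 261.86519737]
205 1038 [576.6 -38.3] [46. 13.] 0.3600563704967499 [576.61493619 -34.8527401  217.97676644] [553.71163932 -44.91352256 205.16670061] [599.47899089 -31.65252749 227.97187651]
170 1009 [576.5 -40.1] [31. 38.] 89.51078033447266 [576.21010302 -30.12521656 176.98201062] [557.51250823 -55.90616163 170.12522361] [595.55168518 -24.43991252 181.9916382 ]
```

View pics/w8c.png

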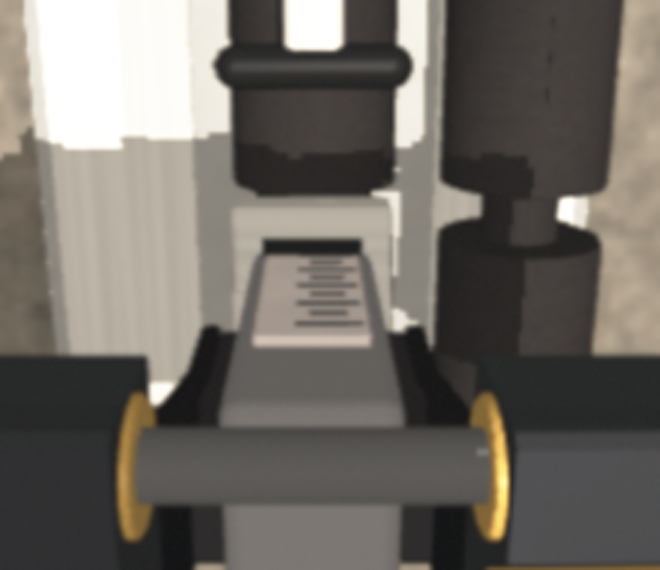

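View w8c: the gauge is upright over the clamped roller, its base centred at (576.6,-52.4). The pointer is at the foot of the scale (crop 310,247). Lowering it now.

```bash
python3 -m inch '[[[0,1,20,0,0,0],[0,0,20,0,0,0],[0,0,15,0,0,0],[0,0,8,0,0,0],[0,0,0,0,0,0]]]' ; python3 -m inch '[[[0,0,4,0,0,0],[0,0,3,0,0,0],[0,0,0,0,0,0]]]';  python3 -m inch '[[[0,0,1,0,0,0],[0,0,1,0,0,0],[0,0,0,0,0,0]]]'
```

```text
time: 16.8
ee_pos: [577.8, -54.0, 142.9]
tool_rot: [-0.0, 0.708, 0.707, -0.0]
wrist_force: [-0.5, -0.3, -0.4]
finger_gap: 0.322
grip_force: 30.0
time: 17.18
ee_pos: [578.5, -53.7, 136.5]
tool_rot: [0.0, 0.707, 0.707, 0.0]
wrist_force: [-0.1, 0.2, -0.2]
finger_gap: 0.322
grip_force: 30.0
time: 17.55
ee_pos: [578.4, -53.6, 134.5]
tool_rot: [0.0, 0.707, 0.707, 0.0]
wrist_force: [1.4, -1.8, -0.3]
finger_gap: 0.323
grip_force: 30.0
```

```bash
python3 -m inch '[[[0,0,1,0,0,0],[0,0,1,0,0,0],[0,0,0,0,0,0]]]' ; python3 -m inch '[[[0,0,1,0,0,0],[0,0,0,0,0,0],[0,0,0,0,0,0]]]'; python3 -m inch '[[[0,0,1,0,0,0],[0,0,0,0,0,0],[0,0,0,0,0,0]]]'
```

```text
time: 17.92
ee_pos: [578.2, -53.5, 132.3]
tool_rot: [0.0, 0.707, 0.707, 0.0]
wrist_force: [1.8, -0.9, 0.6]
finger_gap: 0.323
grip_force: 30.0
time: 18.3
ee_pos: [578.2, -53.5, 131.6]
tool_rot: [0.0, 0.707, 0.707, 0.0]
wrist_force: [-0.2, -0.2, 4.5]
finger_gap: 0.322
grip_force: 30.0
time: 18.68
ee_pos: [578.3, -53.5, 131.6]
tool_rot: [0.0, 0.707, 0.707, 0.0]
wrist_force: [-3.8, -0.4, 13.8]
finger_gap: 0.318
grip_force: 30.0
```

```bash
python3 -m inch '[[[0,0,0,0,0,0],[0,0,0,0,0,0],[0,0,0,0,0,0],[0,0,0,0,0,0]]]'
python3 - <<'E'
from h import *
im,dp,ps=snap("wrist","w9"); a=im[110:300,150:370]; cv2.imwrite("pics/w9c.png",cv2.resize(a,None,fx=3,fy=3,interpolation=cv2.INTER_CUBIC)[...,::-1])
for nm,und in (("w8",164.2),("w9",90.3)):
    d=np.load(f"pics/{nm}.npz"); ps=(d["p"],d["R"]); g=d["im"].astype(float).mean(2)
    yf=(-52.4 if nm=="w8" else -51.8)+18
    for v in range(180,240,2):
        o,D=ray("wrist",[(254,v)],ps); X=o+D[0]*(yf-o[1])/D[0,1]
        print(nm,v,round(X[2]-und,1),g[v,247:262].mean().round())
E
```

```text
time: 19.18
ee_pos: [578.2, -53.5, 131.5]
tool_rot: [0.0, 0.707, 0.707, 0.0]
wrist_force: [-3.2, 0.1, 14.0]
finger_gap: 0.322
grip_force: 30.0
w8 180 -20.4 171.0
w8 182 -14.0 177.0
w8 184 -7.8 178.0
w8 186 -2.0 175.0
w8 188 3.5 159.0
w8 190 8.8 55.0
w8 192 13.8 31.0
w8 194 18.5 54.0
w8 196 23.1 126.0
w8 198 27.5 129.0
w8 200 31.6 122.0
w8 202 35.6 124.0
w8 204 39.5 117.0
w8 206 43.1 137.0
w8 208 46.7 129.0
w8 210 50.1 111.0
w8 212 53.3 135.0
w8 214 56.5 120.0
w8 216 59.5 137.0
w8 218 62.4 113.0
w8 220 65.2 153.0
w8 222 68.0 187.0
w8 224 70.6 185.0
w8 226 73.1 109.0
w8 228 75.6 95.0
w8 230 78.0 95.0
w8 232 80.3 95.0
w8 234 82.5 95.0
w8 236 84.6 95.0
w8 238 86.7 95.0
w9 180 -20.4 185.0
w9 182 -14.0 186.0
w9 184 -7.8 171.0
w9 186 -2.0 167.0
w9 188 3.5 164.0
w9 190 8.7 168.0
w9 192 13.7 165.0
w9 194 18.5 120.0
w9 196 23.1 121.0
w9 198 27.4 51.0
w9 200 31.6 29.0
w9 202 35.6 30.0
w9 204 39.4 75.0
w9 206 43.1 130.0
w9 208 46.6 123.0
w9 210 50.0 106.0
w9 212 53.3 129.0
w9 214 56.4 115.0
w9 216 59.5 131.0
w9 218 62.4 108.0
w9 220 65.2 146.0
w9 222 67.9 179.0
w9 224 70.5 176.0
w9 226 73.1 104.0
w9 228 75.5 91.0
w9 230 77.9 91.0
w9 232 80.2 91.0
w9 234 82.4 91.0
w9 236 84.6 91.0
w9 238 86.7 91.0
```

View pics/w9c.png

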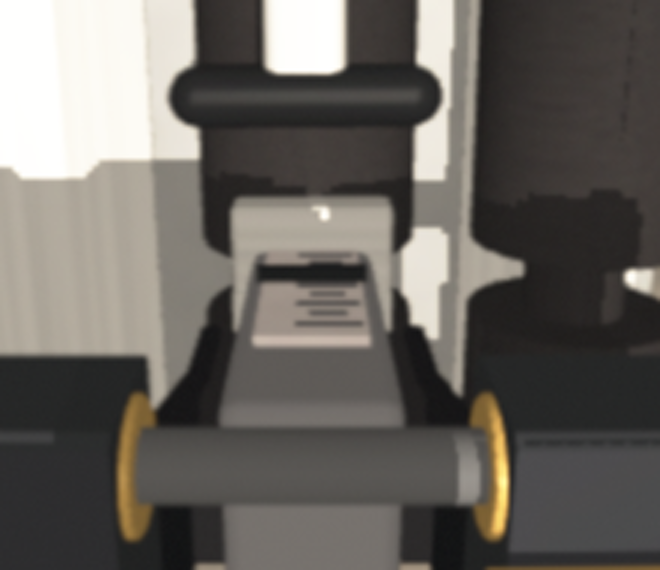

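View w9c: the base is flat on the roller and the pointer has risen to crop row 270, from about 14 to 33.5 mm. That is about 19 mm of travel, so the groove is about 7–8 mm deep: good. The camera depth of the groove (about 8 mm) agrees. Returning the gauge.

```bash
python3 -m inch '[[[0,0,-6,0,0,0],[0,0,-20,0,0,0],[0,0,-30,0,0,0],[0,0,-20,0,0,0],[0,0,0,0,0,0]]]' ; python3 -m inch '[[[-49,-12,0,0,0,0],[-49,-12,0,0,0,0],[-49,-12,0,0,0,0],[-49,-12,0,0,0,0],[-49,-12,0,0,0,0]]]'; python3 -m inch '[[[-49,-13,0,0,0,0],[0,0,0,0,0,-0.086],[0,0,0,0,0,0],[0,0,0,0,0,0]]]'
```

```text
time: 19.85
ee_pos: [578.5, -53.4, 208.0]
tool_rot: [0.001, 0.707, 0.707, 0.001]
wrist_force: [-0.7, 0.6, -3.1]
finger_gap: 0.325
grip_force: 30.0
time: 20.48
ee_pos: [516.5, -299.7, 205.1]
tool_rot: [-0.001, 0.707, 0.707, -0.0]
wrist_force: [0.1, 0.0, -3.1]
finger_gap: 0.318
grip_force: 30.0
time: 20.98
ee_pos: [504.9, -346.4, 205.8]
tool_rot: [-0.001, 0.677, 0.736, 0.0]
wrist_force: [-0.3, -0.1, -3.3]
finger_gap: 0.321
grip_force: 30.0
```

```bash
python3 -m inch '[[[-1,0,30,0,0,0],[0,0,40,0,0,0],[0,0,30,0,0,0],[0,0,11,0,0,0],[0,0,0,0,0,0]]]' ; python3 -m inch '[[[0,0,3,0,0,0],[0,0,3,0,0,0],[0,0,0,0,0,0]]]'; python3 -m inch '[[[0,0,1,0,0,0],[0,0,1,0,0,0],[0,0,0,0,0,0]]]'
```

```text
time: 21.6
ee_pos: [505.0, -348.0, 95.4]
tool_rot: [-0.0, 0.676, 0.737, 0.0]
wrist_force: [0.4, 0.4, -2.8]
finger_gap: 0.319
grip_force: 30.0
time: 21.98
ee_pos: [504.9, -348.6, 89.6]
tool_rot: [0.0, 0.676, 0.736, -0.0]
wrist_force: [0.0, 0.7, -4.1]
finger_gap: 0.321
grip_force: 30.0
time: 22.35
ee_pos: [504.8, -348.5, 87.2]
tool_rot: [-0.0, 0.676, 0.737, -0.0]
wrist_force: [-0.6, 0.3, -2.4]
finger_gap: 0.323
grip_force: 30.0
```

```bash
python3 -m inch '[[[0,0,1,0,0,0],[0,0,0,0,0,0],[0,0,0,0,0,0]]]' ; python3 -m inch '[[[0,0,0.5,0,0,0],[0,0,0,0,0,0]]]'
```

```text
time: 22.72
ee_pos: [504.9, -348.5, 86.3]
tool_rot: [0.0, 0.676, 0.737, -0.0]
wrist_force: [0.2, -0.0, -3.5]
finger_gap: 0.319
grip_force: 30.0
time: 22.98
ee_pos: [504.9, -348.5, 86.3]
tool_rot: [0.0, 0.676, 0.737, -0.0]
wrist_force: [-2.5, 1.6, 4.4]
finger_gap: 0.323
grip_force: 30.0
```

Seated. I'll release, retreat straight up and check.

```bash
python3 -m inch '[[[0,0,0,0,0,0],[0,0,0,0,0,0],[0,0,0,0,0,0],[0,0,0,0,0,0]]]' 0; python3 -m inch '[[[0,0,-15,0,0,0],[0,0,-40,0,0,0],[0,0,-50,0,0,0],[0,0,-50,0,0,0],[0,0,0,0,0,0]]]'
python3 - <<'E'
from h import *
im,dp,ps=snap("wrist","w10"); P=cloud("wrist",dp,ps).reshape(-1,3); P=P[~np.isnan(P).any(1)]
for z0,z1 in((130,143),(50,62),(40,48)):
    m=(P[:,2]>z0)&(P[:,2]<z1)&(abs(P[:,0]-505)<70)&(abs(P[:,1]+345)<70); Q=P[m]; r=cv2.minAreaRect(Q[:,:2].astype(np.float32)); print(z0,len(Q),np.round(r[0],1),np.round(r[1]),r[2],np.median(Q,0))
print(readout.get_obs()["qpos"])
E
```

```text
time: 23.48
ee_pos: [504.9, -348.5, 85.8]
tool_rot: [0.0, 0.676, 0.737, -0.0]
wrist_force: [-0.6, 0.0, -0.7]
finger_gap: 0.692
grip_force: 0.0
time: 24.1
ee_pos: [506.8, -349.3, 246.7]
tool_rot: [0.004, 0.676, 0.737, 0.001]
wrist_force: [0.4, 1.0, -0.6]
finger_gap: 0.994
grip_force: 0.0
130 954 [ 504.3 -346.5] [28. 35.] 5.181056499481201 [ 504.54560115 -345.2428843   137.68550792]
50 667 [ 504.8 -346.3] [56. 79.] 4.872237682342529 [ 503.01046878 -321.00653634   52.77727827]
40 450 [ 504.8 -342.8] [55. 73.] 5.254029750823975 [ 507.51011815 -324.31792244   45.6941512 ]
[ 0.88796274  0.33125071 -0.45824714  1.44437242  0.1474761   1.39529524
  0.51138819]
```

The gauge is back upright at (504.8,-346.3), its start position. Crossing to the lever with the fingers shut.

```bash
python3 -m inch '[[[0,0,0,0,0,0.086],[55,0,0,0,0,0],[55,0,0,0,0,0],[55,0,0,0,0,0],[55,0,0,0,0,0]]]' 255 | grep ee; python3 -m inch '[[[55,0,0,0,0,0],[55,0,0,0,0,0],[55,0,0,0,0,0],[55,0,0,0,0,0],[55,0,0,0,0,0]]]' | grep ee;python3 -m inch '[[[55,0,0,0,0,0],[55,0,0,0,0,0],[55,0,0,0,0,0],[20,0,0,0,0,0],[0,0,0,0,0,0]]]'
python3 - <<'E'
from h import *
im,dp,ps=snap("wrist","w11"); P=cloud("wrist",dp,ps).reshape(-1,3); P=P[~np.isnan(P).any(1)]
for z0,z1 in((98,130),(18,30)):
    m=(P[:,2]>z0)&(P[:,2]<z1)&(abs(P[:,0]-495)<70)&(abs(P[:,1]-357)<60); Q=P[m]
    if len(Q)>9: r=cv2.minAreaRect(Q[:,:2].astype(np.float32)); print(z0,len(Q),np.round(r[0],1),np.round(r[1]),r[2],np.median(Q,0),Q.max(0))
E
```

```text
ee_pos: [504.3, -126.7, 240.2]
ee_pos: [504.7, 147.9, 240.3]
time: 26.02
ee_pos: [504.3, 333.0, 239.8]
tool_rot: [-0.001, 0.706, 0.708, -0.001]
wrist_force: [-0.2, 0.9, 0.6]
finger_gap: 0.002
grip_force: 0.0
98 473 [500.4 362. ] [25. 24.] 1.0949772596359253 [500.51222344 362.91034701 116.74963413] [512.95164136 373.8656729  121.35469035]
18 1346 [492.6 360.8] [70. 50.] 4.503839492797852 [483.01490976 367.05489613  25.71430474] [529.12896334 387.96195172  29.93865328]
```

View pics/w11.png

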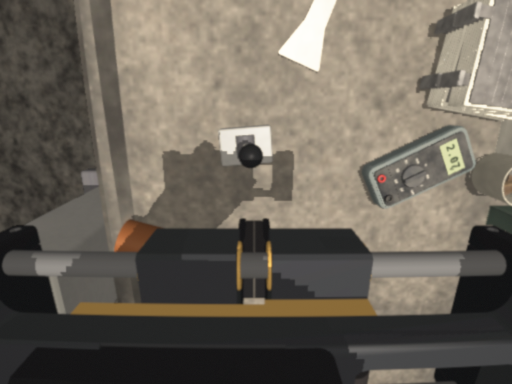

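View w11: lever ball at (250,156), i.e. (500.4,362,107), and base at (246,145) with a yaw of about 0.08. I'll go down on the far side and pull the ball towards the robot.

```bash
python3 -m inch '[[[14,18,20,0,0,0],[14,20,40,0,0,0],[0,0,45,0,0,0],[0,0,40,0,0,0],[0,0,5,0,0,0]]]'; python3 -m inch '[[[0,-8,0,0,0,0],[0,-8,0,0,0,0],[0,-8,0,0,0,0],[0,-8,0,0,0,0],[0,-8,0,0,0,0]]]' ; python3 -m inch '[[[-1,-6,1,0,0,0],[-1,-5,1,0,0,0],[0,-4,0,0,0,0]]]'
```

```text
time: 26.7
ee_pos: [543.0, 356.2, 88.0]
tool_rot: [-0.0, 0.708, 0.706, -0.003]
wrist_force: [-0.0, -0.5, 0.4]
finger_gap: 0.002
grip_force: 0.0
time: 27.32
ee_pos: [503.2, 359.5, 91.2]
tool_rot: [0.0, 0.707, 0.707, 0.0]
wrist_force: [1.6, -0.8, 0.1]
finger_gap: 0.006
grip_force: 0.4
time: 27.7
ee_pos: [488.2, 357.2, 88.5]
tool_rot: [0.0, 0.708, 0.707, -0.0]
wrist_force: [0.1, 0.4, -0.5]
finger_gap: 0.002
grip_force: 0.4
```

```bash
python3 -m inch '[[[0,-4,0,0,0,0],[0,-3,0,0,0,0],[0,0,0,0,0,0]]]'; python3 -m inch '[[[0,-2,0,0,0,0],[0,0,0,0,0,0]]]' ; python3 -m inch '[[[0,-2,0,0,0,0],[0,0,0,0,0,0]]]'
```

```text
time: 28.08
ee_pos: [481.3, 357.6, 88.8]
tool_rot: [-0.0, 0.707, 0.707, -0.0]
wrist_force: [0.5, 0.2, -0.6]
finger_gap: 0.001
grip_force: 0.0
time: 28.32
ee_pos: [479.5, 357.5, 88.8]
tool_rot: [0.0, 0.707, 0.707, -0.0]
wrist_force: [-0.1, -0.9, -0.1]
finger_gap: 0.008
grip_force: 0.0
time: 28.58
ee_pos: [477.4, 357.5, 88.8]
tool_rot: [0.0, 0.707, 0.707, -0.0]
wrist_force: [0.2, 0.0, -0.4]
finger_gap: 0.005
grip_force: 0.1
```

```bash
python3 -m inch '[[[0,-2,0,0,0,0],[0,0,0,0,0,0]]]' | grep -E "ee|wrist"; python3 -m inch '[[[0,-2,0,0,0,0],[0,0,0,0,0,0]]]' | grep -E "ee|wrist"; python3 -m inch '[[[0,-2,0,0,0,0],[0,0,0,0,0,0]]]' | grep -E "ee|wrist"
python3 - <<'E'
from h import *
im,dp,ps=snap("scene","s12"); P=cloud("scene",dp).reshape(-1,3); P=P[~np.isnan(P).any(1)]
b=im[260:340,140:230]; cv2.imwrite("pics/s12c.png",cv2.resize(b,None,fx=6,fy=6,interpolation=cv2.INTER_CUBIC)[...,::-1])
im,dp,ps=snap("wrist","w12")
E
```

```text
ee_pos: [475.4, 357.5, 88.8]
wrist_force: [0.3, 0.8, -0.1]
ee_pos: [473.8, 357.5, 88.8]
wrist_force: [3.0, 0.0, -1.6]
ee_pos: [473.5, 357.3, 89.0]
wrist_force: [10.4, 2.5, -5.5]
```

View pics/s12c.png

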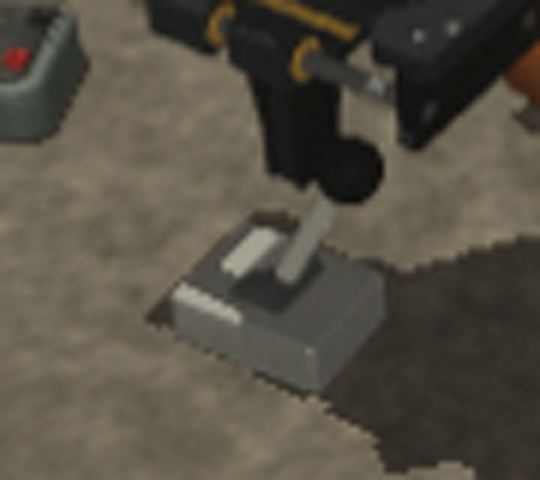

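The force rose to 10 N at the stop, and the picture shows the ball (crop 350,170) leaning fully towards the robot against the fingers. I'll back off, lift and do a final check.

```bash
python3 -m inch '[[[0,15,0,0,0,0],[0,20,-10,0,0,0],[0,0,-45,0,0,0],[0,0,-50,0,0,0],[0,0,-50,0,0,0]]]' >/dev/null; python3 -m inch '[[[0,0,-20,0,0,0],[0,0,0,0,0,0],[0,0,0,0,0,0]]]'
python3 - <<'E'
from h import *
im,dp,ps=snap("wrist","w13"); P=cloud("wrist",dp,ps).reshape(-1,3); P=P[~np.isnan(P).any(1)]
Q=P[(P[:,2]>85)&(P[:,2]<125)&(abs(P[:,0]-480)<70)&(abs(P[:,1]-357)<60)]; print("ball",len(Q),np.median(Q,0),Q.min(0),Q.max(0))
for n in("top","scene"):
    im,dp,ps=snap(n,n+"f"); P=cloud(n,dp).reshape(-1,3); P=P[~np.isnan(P).any(1)]
    def md(x0,x1,y0,y1,z0,z1):
        q=P[(P[:,0]>x0)&(P[:,0]<x1)&(P[:,1]>y0)&(P[:,1]<y1)&(P[:,2]>z0)&(P[:,2]<z1)]; return len(q),np.round(np.median(q,0),1) if len(q) else ''
    print(n,"roller",md(560,596,-135,-75,70,120),"far",md(635,670,-135,-75,70,120),"clamp",md(570,585,10,50,80,180),"gauge",md(480,530,-380,-310,125,150))
E
```

```text
time: 30.42
ee_pos: [506.3, 356.9, 261.9]
tool_rot: [-0.0, 0.707, 0.707, -0.001]
wrist_force: [-0.5, -0.0, -0.6]
finger_gap: 0.003
grip_force: 0.0
ball 379 [453.77443692 359.67669506 106.37154109] [440.5699576  345.11808101  85.05111401] [464.7839647  370.17354499 111.98358228]
top roller (208, array([ 578.3, -105.3,   87.4])) far (203, array([ 651.6, -106.3,   95.8])) clamp (56, array([576.6,  28.7, 104.4])) gauge (113, array([ 503.9, -348.5,  136.4]))
scene roller (82, array([ 572.5, -104.5,   86.1])) far (76, array([ 647.4, -105.2,   94. ])) clamp (30, array([577.3,  30.7, 103.5])) gauge (50, array([ 500.4, -338.1,  132.9]))
```

```bash
python3 -c "from workcell import manip; print(manip.hand_in())"
```

```text
the job is handed in; nothing more can be done
None
```

The job is handed in (no verdict was returned): the near roller is in the vee and clamped, its groove read about 7–8 mm (good), the gauge is back upright on its rest, and the lever is tipped fully towards the robot.

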